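# Lay out engine parts on their shadow-foam tiles

### The job

Lay the engine parts out for the rebuild: put the piston, the toothed sprocket, the bearing cap and the connecting rod each on the black foam tile that shows its own outline. Each must rest flat on its tile, the same way up as now and centred on its outline; turn the bearing cap and the connecting rod to lie along theirs, the rod's big ring on the outline's big end.

Things in the scene. Friction and masses are not known exactly. Their poses are not given: they have to be found in the camera images.
- piston_mid (a point): Aluminium engine piston standing upright on its open end, crown up: a cylinder 58 mm in diameter and 46 mm high with three dark ring grooves near the top, 0.2 kg. Loose. The point is its centre, 23 mm above its underside. Round: its yaw does not matter.
- sprocket_mid (a point): Small steel timing sprocket lying flat: a toothed disc with 12 straight teeth, 46 mm across the tooth tips and 40 mm between them, 26 mm high, with a dark bore, 0.22 kg. Loose. The point is its centre, 13 mm above its underside. Its yaw does not matter.
- cap_mid (a point): Steel main-bearing cap, a block 84 mm long (its x axis), 28 mm wide (y) and 34 mm high, standing on its two feet like a bridge: under the middle 36 mm of its length it is open below, the solid bridge filling only the upper 16 mm. Two dark bolt holes on top near the ends. 0.38 kg. Loose. The point is its centre, 17 mm above its underside.
- rod_mid (a point): Loose steel connecting rod lying flat, 20 mm high, 0.26 kg: big ring 46 mm across (57 over its two bolts), small ring 28 mm, joined by a straight shank 16 mm wide along x. The point lies in the shank, 10 mm above the underside, near the balance point; big ring centre 42 mm towards -x, small ring centre 50 mm towards +x. Bare shank from 19 mm (-x side) to 36 mm (+x side).
- rod_big (a point): The centre of the connecting rod's big ring, 10 mm above its underside (same axes as the rod).
- piston_tile: Fixed black foam tile, 5 mm thick, on the bench, with a flat pale piston outline on top. Tile 88 x 88 mm, outline a plain disc 66 mm across. Origin: under the outline's centre, 5 mm below the tile's top. Its yaw does not matter.
- sprocket_tile: Fixed black foam tile, 5 mm thick, on the bench, with a flat pale sprocket outline on top. Tile 88 x 88 mm, outline a toothed disc 54 mm across the teeth. Origin: under the outline's centre, 5 mm below the tile's top. Its yaw does not matter.
- cap_tile: Fixed black foam tile, 5 mm thick, on the bench, with a flat pale bearing cap outline on top. Tile 112 x 62 mm, outline a rectangle 92 mm along its x axis and 36 mm along y. Origin: under the outline's centre, 5 mm below the tile's top. Either way round will do for the cap.
- rod_tile: Fixed black foam tile, 5 mm thick, on the bench, with a flat pale connecting rod outline on top. Tile 150 x 75 mm, outline a rod shape along its x axis. Origin: under the outline's centre, 5 mm below the tile's top. 'Centre' here: where the rod's shank point belongs; the outline's big end is 42 mm from it towards -x, its small end 50 mm towards +x.
Mind the look-alikes: they are no part of the job. What is shaped like the part that bears rod_mid but green or yellow is not meant. Leave any brown look-alike of the sprocket_tile alone.

How it is judged:
At the end, for the whole second after the job is handed in: Each part rests still on its own tile: listed point within 12 mm of the tile origin in plan and 4 mm of its resting height, tilt under 0.12 rad; cap and rod x axes within 0.25 rad of their tiles' x axes; rod's big ring over 20 mm towards the tile's -x (horizontal distance between piston_mid and piston_tile below 0.012 m and z of piston_mid in the frame of piston_tile between 0.024 and 0.032 m and angle between each of piston_mid, sprocket_mid, cap_mid, rod_mid's own z axis and vertical below 0.12 rad and linear speed of each of piston, sprocket, cap, rod below 0.02 m/s and horizontal distance between sprocket_mid and sprocket_tile below 0.012 m and z of sprocket_mid in the frame of sprocket_tile between 0.014 and 0.022 m and horizontal distance between cap_mid and cap_tile below 0.012 m and z of cap_mid in the frame of cap_tile between 0.018 and 0.026 m and angle between the x axis of cap_mid and the x axis of cap_tile, either way round below 0.25 rad and horizontal distance between rod_mid and rod_tile below 0.012 m and z of rod_mid in the frame of rod_tile between 0.011 and 0.019 m and angle between the x axis of rod_mid and the x axis of rod_tile, either way round below 0.25 rad and x of rod_big in the frame of rod_tile below -0.02 m); the robot touches nothing.
It also fails if it takes over 112 s, if anything falls off the work surface, if the arm or the gripper's body presses on something with over 40 N, if the wrist force passes 120 N, or if a joint passes its speed limit or range.

### The arm

A 6-joint arm with a two-finger parallel gripper is mounted at the origin on the work surface. World frame = base frame: x ahead of the robot, y to its left, z up, the work surface at z = 0. Lengths are in m, angles in rad, forces in N, time in s.
With the tool pointing down it reaches from about 0.3 to 0.775 m from the base axis. Payload 14.6 kg.
Tool frame: the origin (TCP) lies midway between the tips of the shut fingers; the grasp point (between the pads) lies 19 mm behind it; z points along the fingers, y is the direction in which the jaws open and shut (so a half turn about z gives the same grasp; the last joint's range is limited). The gripper opens to 94 mm and grips with 3 to 60 N. Pads are 16 mm wide; open, the fingers measure 119 mm over their backs; the gripper's body (75 mm by 177 mm) begins 78 mm behind the grasp point.
Start: joints at [1.254, 0.3, 1.521, -0, 1.321, -0.067], TCP at [0.136, 0.533, 0.205] pointing down, gripper open.
Joint ranges: [-3.03, 3.03], [-0.79, 2.21], [0.23, 2.52], [-1.04, 4.18], [0, 3.07], [-2.55, 2.55]. Speed limits (rad/s): [2.22, 2.22, 2.57, 3.14, 3.14, 3.14].

### API

Orientations are given as a 3x3 rotation matrix whose columns are the frame's x, y, z axes.
In Python, from station import ctrl gives the robot as it stands. The module is installed in compiled form; this text tells all that it offers.
- The arm moves only by the tool carry_out, never from a script. Its argument "plan" is a list of rows, each a list of 5 numbers: the shift along the tool's x, y, z in mm, then the turn about the tool's z in rad, then the opening, from 0 (shut) to 1 (fully open). A call has 1 to 20 rows; each row is the pose to reach, as a shift and turn from the pose commanded when the call began, along the tool's axes at that moment; what a row does not reach only later rows make up. A row lasts 1/10 s, in which the tool goes at most 50 mm and 8.59 degrees, less where a joint would pass 70% of its speed; a pose out of reach is approached as far as the arm can. A call with a gripper value outside its range is refused whole. The fingers move at their own pace and stop on an object; the grip force is fixed at half the most. Time passes only in rows, so rows that repeat a pose let the fingers close. It gives the time, the measured TCP pose, the force and the opening at its end, in the units of the state.
- ctrl.sense(): the state, without advancing time (a new reading comes with each control period).
- ctrl.read_camera(name): name is "side" or "top" or "wrist"; returns the picture (384x512x3 uint8, blue, green, red); there is no depth.
- ctrl.calibration(name): a dict with "intrinsics" (3x3 intrinsics, pixels), "view" (4x4, takes a point from world to camera coordinates). Camera axes: x right, y up, looking along -z (the intrinsics and any distortion apply to the point x, -y, -z); pixel columns grow to the right and rows downward; lengths in m; the calibration is good to about 2 mm. The wrist camera is an equidistant fisheye: a pixel r from the principal point sees the ray r / f radians off the axis. A picture is of the moment at which its call begins: read the wrist's pose just before it. calibration takes no time and is no camera call; for the wrist camera it gives the pose at the moment of the call.
- ctrl.job_done(): hands the job in, once; it reports no verdict.
The state is a dict: "t": time; "q": joint angles; "qvel": joint speeds; "joint_torque": joint torques, N m; "tool_pos": TCP position; "tool_rot": TCP orientation; "ft_force": force on the tool from outside, world axes, zero at the start; "torque": the same for the moment, N m; "finger_gap": opening from 0.0 (shut) to 1.0 (fully open).
Only numpy, scipy, OpenCV 4.12 (cv2) and the standard library are available. Lean on these libraries where they do the work, as an engineer would, in place of code of your own. Each camera call takes 0.05 s, during which the arm holds its last target. There are 200 camera calls.

## Working session

There is one attempt and no reset: what is moved stays moved. The work goes in short steps, Python scripts to look and compute and a tool call to move; the robot and the scene stay as the last step left them, time stands still between calls to the robot, and variables do not carry over. Pictures are saved under pics/ and viewed, about 12 in all and at most 16, crops included, and the job is handed in when it is done.

Besides the shell and the picture viewer there is one more tool, called after "Request:" by a JSON object that holds its "api" and its "payload", one argument or row to a line. carry_out: Moves the arm, as the interface text tells. Its arguments: {"type":"object","properties":{"plan":{"type":"array","items":{"type":"array","items":{"type":"number"}}}},"required":["plan"]}

```bash
mkdir -p pics && python3 - <<'E'
from station import ctrl
import cv2,numpy as np
np.set_printoptions(precision=4,suppress=True)
for n in("top","side","wrist"):
    c=ctrl.calibration(n);print(n,{k:np.array(v) for k,v in c.items()})
    cv2.imwrite(f"pics/{n}0.png",cv2.resize(ctrl.read_camera(n),(800,600),interpolation=cv2.INTER_CUBIC))
print(ctrl.sense())
E
```

```text
top {'intrinsics': array([[374.744 ,   0.    , 260.0954],
       [  0.    , 374.744 , 189.6702],
       [  0.    ,   0.    ,   1.    ]]), 'view': array([[-0.0262, -0.9995,  0.0154,  0.0872],
       [ 0.9956, -0.0247,  0.0904, -0.505 ],
       [-0.09  ,  0.0177,  0.9958, -0.9589],
       [ 0.    ,  0.    ,  0.    ,  1.    ]])}
side {'intrinsics': array([[409.4813,   0.    , 252.1339],
       [  0.    , 409.4813, 191.5616],
       [  0.    ,   0.    ,   1.    ]]), 'view': array([[ 0.8271, -0.562 ,  0.0053, -0.3929],
       [ 0.4271,  0.6347,  0.644 , -0.2838],
       [-0.3653, -0.5304,  0.765 , -1.0962],
       [ 0.    ,  0.    ,  0.    ,  1.    ]])}
wrist {'intrinsics': array([[297.3186,   0.    , 249.005 ],
       [  0.    , 297.3186, 190.9477],
       [  0.    ,   0.    ,   1.    ]]), 'view': array([[ 0.2461,  0.9692, -0.0013, -0.5492],
       [-0.9279,  0.2352, -0.2893,  0.0309],
       [-0.2801,  0.0724,  0.9572, -0.3927],
       [ 0.    ,  0.    ,  0.    ,  1.    ]])}
{'t': 0.15, 'q': array([ 1.2544,  0.3003,  1.5214,  0.    ,  1.3207, -0.0666]), 'qvel': array([-0.0006, -0.0015, -0.0011, -0.002 ,  0.0017, -0.0003]), 'joint_torque': array([  0.0009, -53.1957, -35.2825,   0.0708,   0.0235,  -0.0001]), 'tool_pos': array([0.1359, 0.5327, 0.205 ]), 'tool_rot': array([[-0.969 ,  0.2472, -0.0003],
       [ 0.2472,  0.969 , -0.0008],
       [ 0.0001, -0.0008, -1.    ]]), 'ft_force': array([-0.3475, -0.7033,  0.4653]), 'torque': array([ 0.0569,  0.0041, -0.0052]), 'finger_gap': 0.9986629538134012}
```

View pics/top0.png

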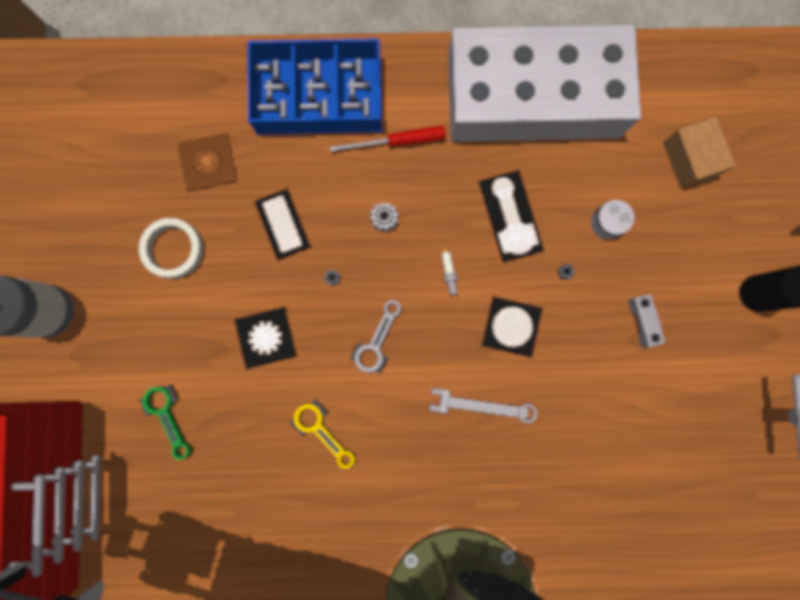

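View pics/side0.png

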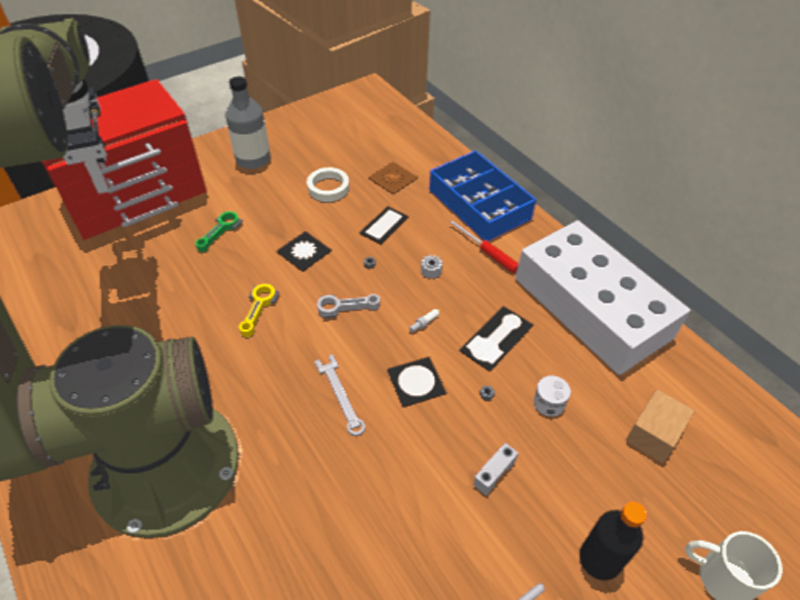

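Candidates (800-px top view):
- **Rod:** silver (378,337). Green (166,422), yellow (323,437) and the wrench (485,405) are not it.
- **Sprocket tile:** black (266,338). Brown (207,160) is not it.
- **Sprocket:** (384,216). The nuts (333,277) and (567,271) are not it.
- **Cap:** (647,321), cap tile (283,224).
- **Piston:** (614,218), piston tile (512,327).
- **Rod tile:** (511,215).

Next I'll take close crops to check these.

```bash
python3 - <<'E'
from station import ctrl
import cv2,numpy as np
im=ctrl.read_camera("top");cv2.imwrite("pics/top_raw.png",im)
for n,c in(("L",145),("R",290)):
    cv2.imwrite(f"pics/crop{n}.png",cv2.resize(im[100:250,c:c+145],None,fx=4,fy=4,interpolation=cv2.INTER_CUBIC))
# pale blobs of tiles
g=im.min(2)
m=(g>185).astype(np.uint8)
k,l,s,ce=cv2.connectedComponentsWithStats(m)
for i in range(1,k):
    if s[i,4]>60 and 95<ce[i,1]<260:
        (cx,cy),(w,h),a=cv2.minAreaRect(np.argwhere(l==i)[:,::-1].astype(np.float32));print(ce[i].round(1),s[i,4],(round(cx,1),round(cy,1)),(round(w,1),round(h,1)),round(a,1))
E
```

```text
[328.1 141.8] 559 (329.2, 137.2) (46.6, 22.0) 82.9
[180.1 142.9] 385 (180.1, 142.9) (32.1, 12.1) 68.2
[391.3 141.5] 128 (391.3, 141.3) (17.7, 9.9) 45.0
[107.4 158.3] 274 (107.5, 158.0) (34.0, 35.0) 90.0
[327.5 208.8] 419 (327.5, 209.0) (22.0, 21.0) 90.0
[169.2 215.8] 220 (169.5, 216.0) (17.0, 16.0) 0.0
```

View pics/cropL.png

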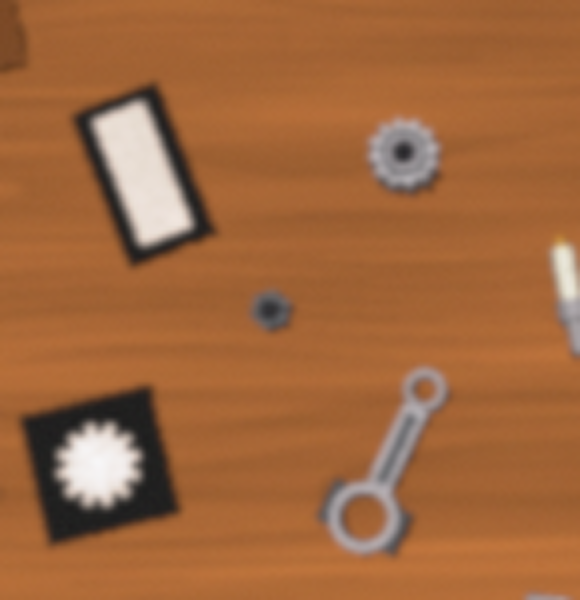

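View pics/cropR.png

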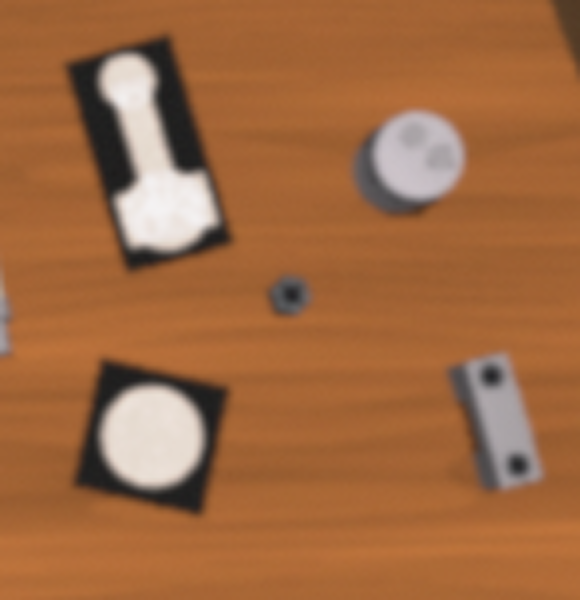

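The crops confirm the choices: silver rod with its big ring at (365,518)L, black sprocket tile (98,464)L, sprocket (404,152)L, cap tile (142,174)L, piston crown (419,156)R, cap holes (491,375)/(517,464)R, rod tile small end (127,81)R. Now I'll convert these to positions.

```bash
cat > h.py <<'E'
from station import ctrl
import cv2,numpy as np
np.set_printoptions(precision=4,suppress=True)
def ray2w(d,V,z):
    R,t=V[:3,:3],V[:3,3];o=-R.T@t;w=R.T@(d*[1,-1,-1])
    return o+w*(z-o[2])/w[2]
def pix(name,u,v,z,c=None):
    c=c or ctrl.calibration(name);K=np.array(c["intrinsics"]);V=np.array(c["view"])
    d=np.linalg.inv(K)@[u,v,1]
    if name=="wrist":
        r=np.hypot(d[0],d[1]);s=np.sin(r)/r if r>1e-9 else 1;d=np.array([d[0]*s,d[1]*s,np.cos(r)])
    return ray2w(d,V,z)
def proj(name,P,c=None):
    c=c or ctrl.calibration(name);K=np.array(c["intrinsics"]);V=np.array(c["view"])
    p=(V[:3,:3]@np.asarray(P)+V[:3,3])*[1,-1,-1]
    if name=="wrist":
        r=np.hypot(p[0],p[1]);a=np.arctan2(r,p[2])/max(r,1e-9);p=np.array([p[0]*a,p[1]*a,1])
    else:p=p/p[2]
    return (K@p)[:2]
E
python3 - <<'E'
from h import *
def g(s,x,y,z): return pix("top",(x+.5)/4-.5+(145 if s=="L" else 290),(y+.5)/4-.5+100,z)
P={}
for n,a in dict(captile=("L",142.5,174,.005),ct1=("L",114,102,.005),ct2=("L",174,248,.005),sprk=("L",404,152,.026),sprtile=("L",98,464,.005),
 rodbig=("L",365,518,.02),rodsm=("L",425,389,.02),rt_sm=("R",127,81,.005),rt_c=("R",148.5,153.5,.005),rt_big=("R",166,211,.005),pist=("R",419,156,.046),h1=("R",491,375,.034),h2=("R",517,464,.034),
 ptile=("R",152,437,.005)).items(): P[n]=g(*a)[:2];print(n,P[n],np.hypot(*P[n]).round(3))
an=lambda a,b:np.arctan2(*(P[b]-P[a])[::-1])
dd=lambda a,b:np.linalg.norm(P[b]-P[a])
print("captile ang",an("ct1","ct2"),dd("ct1","ct2"))
print("rod ang",an("rodbig","rodsm"),dd("rodbig","rodsm"),"mid",P["rodbig"]+(P["rodsm"]-P["rodbig"])*42/92)
print("rodtile ang",an("rt_big","rt_sm"),dd("rt_big","rt_sm"),"mid",P["rt_big"]+(P["rt_sm"]-P["rt_big"])*42/92)
print("cap ang",an("h1","h2"),dd("h1","h2"),(P["h1"]+P["h2"])/2)
E
```

```text
captile [0.6394 0.2851] 0.7
ct1 [0.6891 0.3039] 0.753
ct2 [0.5887 0.2644] 0.645
sprk [0.6456 0.1089] 0.655
sprtile [0.4459 0.3157] 0.546
rodbig [0.406  0.1398] 0.429
rodsm [0.4889 0.0989] 0.499
rt_sm [ 0.6948 -0.0975] 0.702
rt_c [ 0.6444 -0.11  ] 0.654
rt_big [ 0.6048 -0.1201] 0.617
pist [ 0.6295 -0.2779] 0.688
h1 [ 0.4865 -0.3211] 0.583
h2 [ 0.4284 -0.3344] 0.543
ptile [ 0.4529 -0.1042] 0.465
captile ang -2.7675622920609677 0.10792920721610645
rod ang -0.45856257863921523 0.09248587410631401 mid [0.4439 0.1211]
rodtile ang 0.24679801630904044 0.09283423362718284 mid [ 0.6459 -0.1098]
cap ang -2.917043036284872 0.05959135242679891 [ 0.4574 -0.3278]
```

```bash
cat >> h.py <<'E'
def go(*targets):
    "tool-frame shifts (mm) and turn for world TCP x,y,z and tool-x yaw a"
    s=ctrl.sense();p=s["tool_pos"];R=np.array(s["tool_rot"]);a0=np.arctan2(R[1,0],R[0,0])
    for x,y,z,a in targets:
        th=(a0-a+np.pi)%(2*np.pi)-np.pi
        q6=np.arctan2(y,x)+np.pi/2-a;q6=(q6+np.pi)%(2*np.pi)-np.pi
        print("shift",(R.T@(np.array([x,y,z])-p)*1e3).round(1),"turn",round(th,3),"q6~",round(q6,2),"now q6",s["q"][5].round(2))
    print("t",s["t"],"gap",s["finger_gap"],p,round(a0,3))
E
python3 -c "
from h import *
go((.4439,.1211,.2,2.683),(.4439,.1211,.1,2.683))"
```

```text
shift [-400.2 -322.7    5.3] turn 0.209 q6~ -0.85 now q6 -0.07
shift [-400.2 -322.7  105.3] turn 0.209 q6~ -0.85 now q6 -0.07
t 0.2 gap 1.0009293530562726 [0.1359 0.5328 0.2051] 2.892
```

Request:
{"api": "carry_out", "payload": {
  "plan": [
    [-400, -323, 5, 0.21, 1],
    [-400, -323, 5, 0.21, 1],
    [-400, -323, 5, 0.21, 1],
    [-400, -323, 5, 0.21, 1],
    [-400, -323, 5, 0.21, 1],
    [-400, -323, 5, 0.21, 1],
    [-400, -323, 5, 0.21, 1],
    [-400, -323, 5, 0.21, 1],
    [-400, -323, 5, 0.21, 1],
    [-400, -323, 5, 0.21, 1],
    [-400, -323, 5, 0.21, 1],
    [-400, -323, 5, 0.21, 1],
    [-400, -323, 5, 0.21, 1],
    [-400, -323, 65, 0.21, 1],
    [-400, -323, 85, 0.21, 1],
    [-400, -323, 85, 0.21, 1],
    [-400, -323, 85, 0.21, 1]
  ]
}}

```text
t: 1.9
tool_pos: [0.4436, 0.1221, 0.1215]
tool_rot: [[-0.897, 0.442, 0.0], [0.442, 0.897, 0.0], [-0.0, 0.0, -1.0]]
ft_force: [-0.1, 0.3, 1.3]
finger_gap: 1.0
```

```bash
cat >> h.py <<'E'
def look(name,f,zoom=None):
    c=ctrl.calibration(name);im=ctrl.read_camera(name);im=cv2.resize(im,(800,600),interpolation=cv2.INTER_CUBIC);cv2.imwrite(f,im);return c
E
python3 - <<'E'
from h import *
c=look("wrist","pics/w1.png")
for P in((.4439,.1211,.02),(.406,.1398,.02),(.4889,.0989,.02)):print(proj("wrist",P,c)*1.5625)
np.save("c1.npy",c,allow_pickle=True)
go((.4439,.1211,.004,2.683))
E
```

```text
[388.2786 299.0258]
[388.3391 232.6552]
[388.2295 370.8615]
shift [  0.   -1.1 118.2] turn 0.0 q6~ -0.85 now q6 -0.92
t 1.95 gap 1.0012042872854408 [0.4442 0.122  0.1222] 2.683
```

View pics/w1.png

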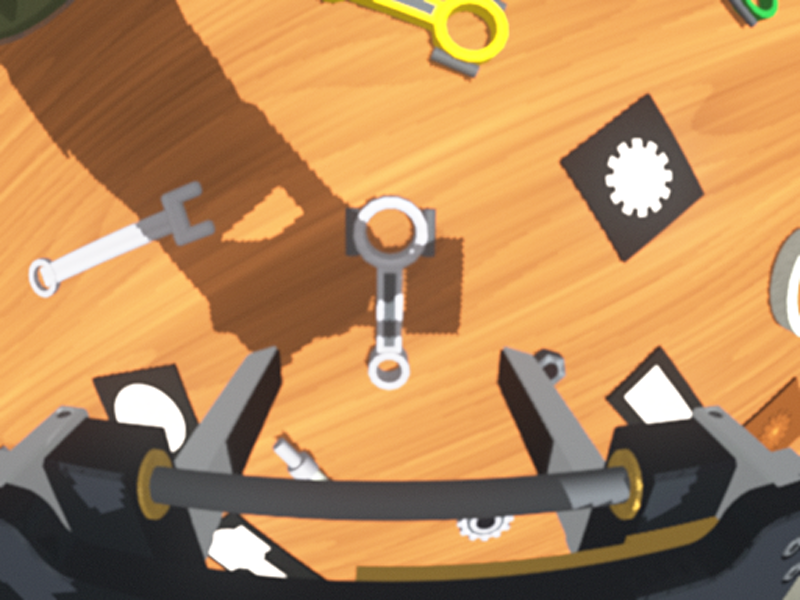

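The wrist view agrees with the estimate: rings at (390,231)/(388,370) against predictions (388,233)/(388,371). Descending to grasp.

Request:
{"api": "carry_out", "payload": {
  "plan": [
    [0, -1, 45, 0, 1],
    [0, -1, 85, 0, 1],
    [0, -1, 105, 0, 1],
    [0, -1, 117, 0, 1],
    [0, -1, 117, 0, 1],
    [0, -1, 117, 0, 0],
    [0, -1, 117, 0, 0],
    [0, -1, 117, 0, 0],
    [0, -1, 117, 0, 0],
    [0, -1, 117, 0, 0],
    [0, -1, 117, 0, 0],
    [0, -1, 117, 0, 0],
    [0, -1, 117, 0, 0],
    [0, -1, 97, 0, 0],
    [0, -1, 57, 0, 0],
    [0, -1, 7, 0, 0],
    [0, -1, -20, 0, 0],
    [0, -1, -20, 0, 0]
  ]
}}

```text
t: 3.75
tool_pos: [0.4448, 0.1205, 0.144]
tool_rot: [[-0.896, 0.444, 0.006], [0.444, 0.896, 0.001], [-0.005, 0.004, -1.0]]
ft_force: [-0.0, -0.4, 0.1]
finger_gap: 0.002
```

```bash
python3 - <<'E'
from h import *
go((.6455,-.110,.142,3.388),(.6455,-.110,.009,3.388))
E
```

```text
shift [-282.1 -117.6    3. ] turn -0.706 q6~ -1.99 now q6 -0.93
shift [-281.4 -118.1  136. ] turn -0.706 q6~ -1.99 now q6 -0.93
t 3.75 gap 0.0024773120844360235 [0.4448 0.1205 0.144 ] 2.682
```

The gripper closed empty, so I'll look at what happened.

```bash
python3 - <<'E'
from h import *
look("wrist","pics/w2.png")
E
```

```text
(no output)
```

View pics/w2.png

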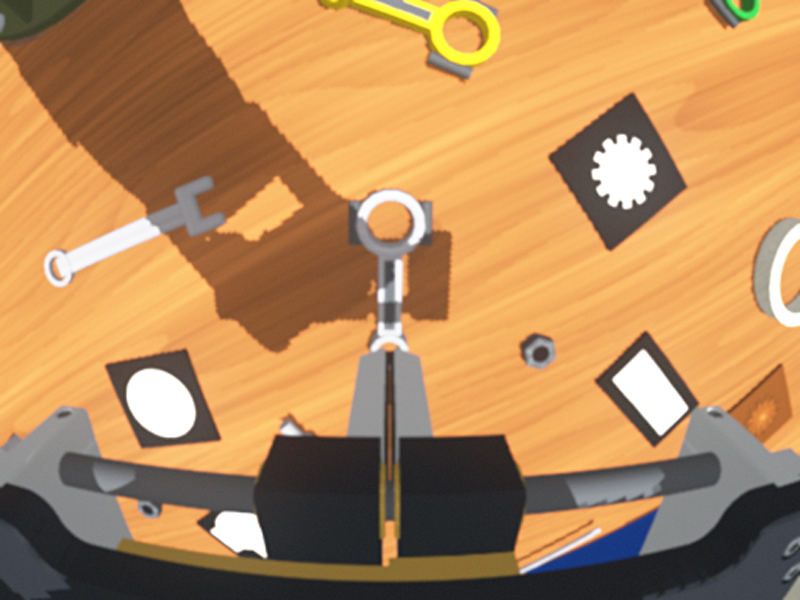

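The rod is still in place and undisturbed. I probably lifted before the fingers had shut, so I'll descend again and close for longer.

```bash
python3 - <<'E'
from h import *
go((.4439,.1211,.1,2.683),(.4439,.1211,.004,2.683))
E
```

```text
shift [ 0.5  0.6 41.7] turn -0.001 q6~ -0.85 now q6 -0.93
shift [  0.7   0.5 137.7] turn -0.001 q6~ -0.85 now q6 -0.93
t 3.8 gap 0.005778395341648243 [0.4439 0.1203 0.1417] 2.682
```

Request:
{"api": "carry_out", "payload": {
  "plan": [
    [1, 1, 0, 0, 1],
    [1, 1, 0, 0, 1],
    [1, 1, 0, 0, 1],
    [1, 1, 0, 0, 1],
    [1, 1, 0, 0, 1],
    [1, 1, 30, 0, 1],
    [1, 1, 70, 0, 1],
    [1, 1, 110, 0, 1],
    [1, 1, 130, 0, 1],
    [1, 1, 137, 0, 1],
    [1, 1, 137, 0, 1],
    [1, 1, 137, 0, 1]
  ]
}}

```text
t: 5.0
tool_pos: [0.4435, 0.1216, 0.0045]
tool_rot: [[-0.896, 0.444, 0.002], [0.444, 0.896, 0.0], [-0.001, 0.001, -1.0]]
ft_force: [0.1, 0.4, -0.0]
finger_gap: 0.979
```

Request:
{"api": "carry_out", "payload": {
  "plan": [
    [0, 0, 0, 0, 0],
    [0, 0, 0, 0, 0],
    [0, 0, 0, 0, 0],
    [0, 0, 0, 0, 0],
    [0, 0, 0, 0, 0],
    [0, 0, 0, 0, 0],
    [0, 0, 0, 0, 0],
    [0, 0, 0, 0, 0]
  ]
}}

```text
t: 5.8
tool_pos: [0.4428, 0.1215, 0.0034]
tool_rot: [[-0.896, 0.444, -0.0], [0.444, 0.896, -0.0], [0.0, -0.0, -1.0]]
ft_force: [-0.0, 0.7, -0.0]
finger_gap: 0.353
```

Confirmed: a full closing takes about 1.2 s.

Request:
{"api": "carry_out", "payload": {
  "plan": [
    [0, 0, 0, 0, 0],
    [0, 0, 0, 0, 0],
    [0, 0, 0, 0, 0],
    [0, 0, 0, 0, 0],
    [0, 0, 0, 0, 0],
    [0, 0, 0, 0, 0],
    [0, 0, -20, 0, 0],
    [0, 0, -60, 0, 0],
    [0, 0, -100, 0, 0],
    [0, 0, -120, 0, 0],
    [0, 0, -120, 0, 0]
  ]
}}

```text
t: 6.9
tool_pos: [0.4439, 0.1217, 0.1257]
tool_rot: [[-0.896, 0.444, 0.004], [0.444, 0.896, 0.001], [-0.004, 0.003, -1.0]]
ft_force: [-0.4, 0.5, -2.5]
finger_gap: 0.165
```

```bash
python3 - <<'E'
from h import *
go((.6455,-.110,.124,3.388),(.6455,-.110,.009,3.388))
E
```

```text
shift [-283.5 -118.2    2.4] turn -0.706 q6~ -1.99 now q6 -0.92
shift [-283.1 -118.5  117.4] turn -0.706 q6~ -1.99 now q6 -0.92
t 6.9 gap 0.16524088673742146 [0.4439 0.1217 0.1257] 2.682
```

Request:
{"api": "carry_out", "payload": {
  "plan": [
    [-283, -118, 0, -0.706, 0],
    [-283, -118, 0, -0.706, 0],
    [-283, -118, 0, -0.706, 0],
    [-283, -118, 0, -0.706, 0],
    [-283, -118, 0, -0.706, 0],
    [-283, -118, 0, -0.706, 0],
    [-283, -118, 0, -0.706, 0],
    [-283, -118, 0, -0.706, 0],
    [-283, -118, 0, -0.706, 0],
    [-283, -118, 0, -0.706, 0],
    [-283, -118, 0, -0.706, 0],
    [-283, -118, 40, -0.706, 0],
    [-283, -118, 60, -0.706, 0],
    [-283, -118, 60, -0.706, 0],
    [-283, -118, 60, -0.706, 0]
  ]
}}

```text
t: 8.4
tool_pos: [0.6443, -0.1095, 0.0645]
tool_rot: [[-0.97, -0.244, 0.001], [-0.244, 0.97, -0.0], [-0.001, -0.0, -1.0]]
ft_force: [0.9, 0.4, -1.4]
finger_gap: 0.167
```

```bash
python3 - <<'E'
from h import *
c=look("wrist","pics/w3.png")
a=.2468;o=np.array([.6455,-.11,.005]);u=np.array([np.cos(a),np.sin(a),0])
print([proj("wrist",o+u*k,c)*1.5625 for k in(-.042,0,.05)])
go((.6455,-.110,.0095,3.388))
E
```

```text
[array([388.3635, 246.4098]), array([388.3154, 322.398 ]), array([388.2791, 402.3542])]
shift [-0.6 -0.5 55.7] turn 0.0 q6~ -1.99 now q6 -2.04
t 8.45 gap 0.16810701163654374 [ 0.6447 -0.1096  0.0652] -2.895
```

View pics/w3.png

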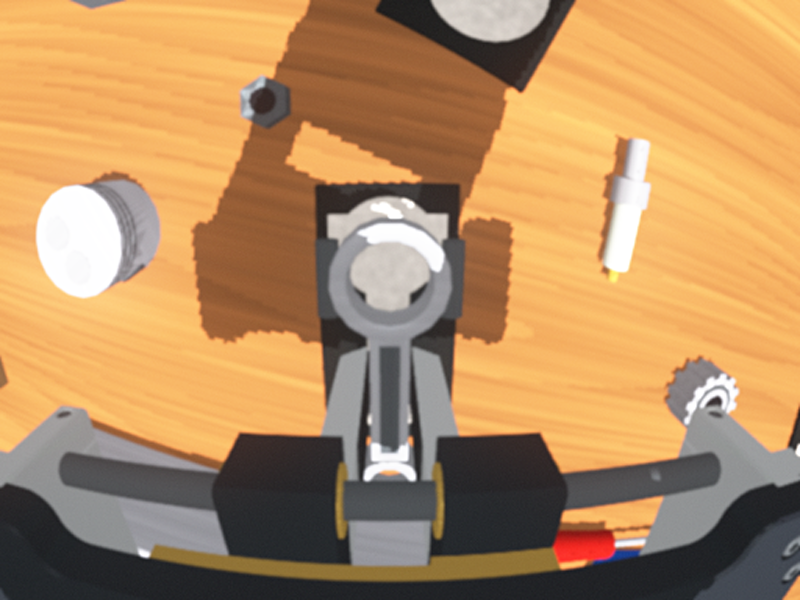

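The rod is held, with its ring at (390,280), aligned over the outline. Lowering and releasing.

Request:
{"api": "carry_out", "payload": {
  "plan": [
    [-1, 0, 30, 0, 0],
    [-1, 0, 48, 0, 0],
    [-1, 0, 55, 0, 0],
    [-1, 0, 55, 0, 0],
    [-1, 0, 55, 0, 0],
    [-1, 0, 55, 0, 0.5],
    [-1, 0, 55, 0, 0.5],
    [-1, 0, 55, 0, 0.5],
    [-1, 0, 55, 0, 0.5],
    [-1, 0, 55, 0, 0.5],
    [-1, 0, 55, 0, 0.5],
    [-1, 0, 25, 0, 0.6],
    [-1, 0, -15, 0, 1],
    [-1, 0, -65, 0, 1],
    [-1, 0, -105, 0, 1],
    [-1, 0, -105, 0, 1]
  ]
}}

```text
t: 10.05
tool_pos: [0.6471, -0.11, 0.1751]
tool_rot: [[-0.97, -0.244, 0.01], [-0.244, 0.97, -0.002], [-0.009, -0.004, -1.0]]
ft_force: [-0.3, -0.1, -0.1]
finger_gap: 0.89
```

```bash
python3 - <<'E'
from h import *
go((.6295,-.2779,.17,1.4),(.6295,-.2779,.01,1.4))
E
```

```text
shift [  58.  -158.5    5.3] turn 1.988 q6~ -0.24 now q6 -2.04
shift [  59.4 -157.8  165.3] turn 1.988 q6~ -0.24 now q6 -2.04
t 10.05 gap 0.8895864129073534 [ 0.6471 -0.11    0.1751] -2.895
```

Request:
{"api": "carry_out", "payload": {
  "plan": [
    [58, -158, 0, 1.988, 1],
    [58, -158, 0, 1.988, 1],
    [58, -158, 0, 1.988, 1],
    [58, -158, 0, 1.988, 1],
    [58, -158, 0, 1.988, 1],
    [58, -158, 0, 1.988, 1],
    [58, -158, 0, 1.988, 1],
    [58, -158, 0, 1.988, 1],
    [58, -158, 0, 1.988, 1],
    [58, -158, 0, 1.988, 1],
    [58, -158, 0, 1.988, 1],
    [58, -158, 0, 1.988, 1],
    [58, -158, 0, 1.988, 1],
    [58, -158, 0, 1.988, 1],
    [58, -158, 0, 1.988, 1],
    [58, -158, 40, 1.988, 1],
    [58, -158, 60, 1.988, 1],
    [58, -158, 60, 1.988, 1]
  ]
}}

```text
t: 11.85
tool_pos: [0.6258, -0.2763, 0.1047]
tool_rot: [[0.169, 0.986, -0.005], [0.986, -0.169, 0.003], [0.002, -0.006, -1.0]]
ft_force: [-0.3, 1.3, 0.0]
finger_gap: 0.997
```

```bash
python3 - <<'E'
from h import *
c=look("wrist","pics/w4.png")
print(proj("wrist",(.6295,-.2779,.046),c)*1.5625)
go((.6295,-.2779,.01,1.4))
E
```

```text
[396.3933 322.2196]
shift [-0.8  3.1 97.3] turn 0.001 q6~ -0.24 now q6 -0.3
t 11.9 gap 1.0005665794684733 [ 0.6268 -0.2767  0.1073] 1.401
```

View pics/w4.png

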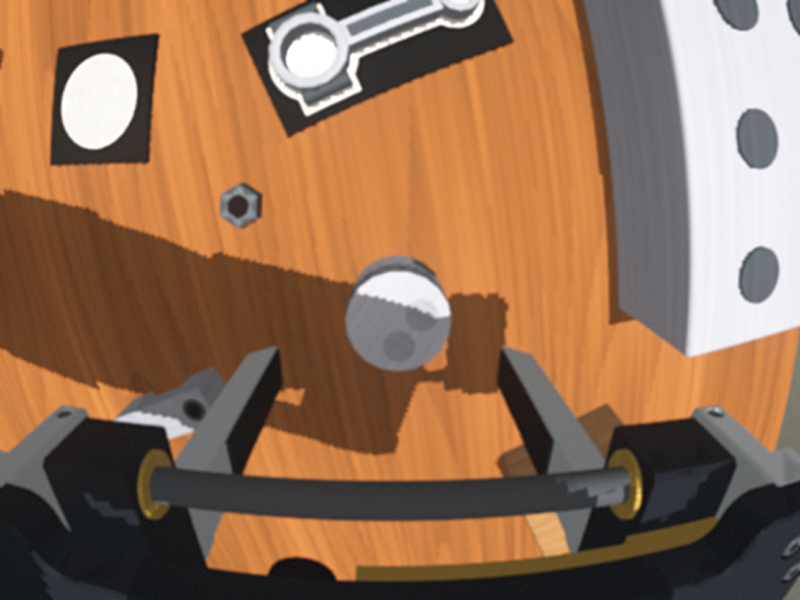

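The crown is at (398,319) against a predicted (396,322), and the rod lies within its outline at upper right. Grasping the piston.

Request:
{"api": "carry_out", "payload": {
  "plan": [
    [-1, 3, 30, 0, 1],
    [-1, 3, 65, 0, 1],
    [-1, 3, 88, 0, 1],
    [-1, 3, 96, 0, 1],
    [-1, 3, 96, 0, 1],
    [-1, 3, 96, 0, 1],
    [-1, 3, 96, 0, 0],
    [-1, 3, 96, 0, 0],
    [-1, 3, 96, 0, 0],
    [-1, 3, 96, 0, 0],
    [-1, 3, 96, 0, 0],
    [-1, 3, 96, 0, 0],
    [-1, 3, 96, 0, 0],
    [-1, 3, 96, 0, 0],
    [-1, 3, 96, 0, 0],
    [-1, 3, 76, 0, 0],
    [-1, 3, 36, 0, 0],
    [-1, 3, -14, 0, 0],
    [-1, 3, -24, 0, 0],
    [-1, 3, -24, 0, 0]
  ]
}}

```text
t: 13.9
tool_pos: [0.6307, -0.2787, 0.1342]
tool_rot: [[0.17, 0.985, 0.003], [0.985, -0.17, -0.001], [-0.001, 0.003, -1.0]]
ft_force: [-0.7, 0.3, -2.3]
finger_gap: 0.604
```

```bash
python3 - <<'E'
from h import *
go((.4529,-.1042,.13,1.4),(.4529,-.1042,.016,1.4))
E
```

```text
shift [ 141.7 -204.9    3.4] turn -0.0 q6~ -0.06 now q6 -0.3
shift [ 141.9 -205.2  117.4] turn -0.0 q6~ -0.06 now q6 -0.3
t 13.9 gap 0.6038256202791585 [ 0.6307 -0.2787  0.1342] 1.4
```

Request:
{"api": "carry_out", "payload": {
  "plan": [
    [142, -205, 0, 0, 0],
    [142, -205, 0, 0, 0],
    [142, -205, 0, 0, 0],
    [142, -205, 0, 0, 0],
    [142, -205, 0, 0, 0],
    [142, -205, 0, 0, 0],
    [142, -205, 0, 0, 0],
    [142, -205, 0, 0, 0],
    [142, -205, 40, 0, 0],
    [142, -205, 70, 0, 0],
    [142, -205, 70, 0, 0],
    [142, -205, 70, 0, 0]
  ]
}}

```text
t: 15.1
tool_pos: [0.4526, -0.1041, 0.0626]
tool_rot: [[0.171, 0.985, -0.001], [0.985, -0.171, 0.0], [0.0, -0.001, -1.0]]
ft_force: [-0.4, 0.5, -1.3]
finger_gap: 0.6
```

```bash
python3 - <<'E'
from h import *
go((.4529,-.1042,.016,1.4))
E
```

```text
shift [-0.   0.4 46.6] turn -0.001 q6~ -0.06 now q6 -0.13
t 15.1 gap 0.6004271345671586 [ 0.4526 -0.1041  0.0626] 1.399
```

Request:
{"api": "carry_out", "payload": {
  "plan": [
    [0, 0, 25, 0, 0],
    [0, 0, 40, 0, 0],
    [0, 0, 46, 0, 0],
    [0, 0, 46, 0, 0],
    [0, 0, 46, 0, 0],
    [0, 0, 46, 0, 0],
    [0, 0, 46, 0, 1],
    [0, 0, 46, 0, 1],
    [0, 0, 46, 0, 1],
    [0, 0, 46, 0, 1],
    [0, 0, 46, 0, 1],
    [0, 0, 46, 0, 1],
    [0, 0, 26, 0, 1],
    [0, 0, -14, 0, 1],
    [0, 0, -64, 0, 1],
    [0, 0, -104, 0, 1],
    [0, 0, -104, 0, 1]
  ]
}}

```text
t: 16.8
tool_pos: [0.4542, -0.1042, 0.1715]
tool_rot: [[0.17, 0.985, 0.008], [0.985, -0.17, -0.003], [-0.001, 0.008, -1.0]]
ft_force: [-0.1, 0.1, -0.9]
finger_gap: 0.999
```

```bash
python3 - <<'E'
from h import *
go((.4574,-.3278,.17,.2246),(.4574,-.3278,.011,.2246))
E
```

```text
shift [-219.8   41.1    2.1] turn 1.175 q6~ 0.72 now q6 -0.13
shift [-219.6   39.8  161.1] turn 1.175 q6~ 0.72 now q6 -0.13
t 16.8 gap 0.9994258437303186 [ 0.4542 -0.1042  0.1715] 1.4
```

Request:
{"api": "carry_out", "payload": {
  "plan": [
    [-220, 41, 0, 1.175, 1],
    [-220, 41, 0, 1.175, 1],
    [-220, 41, 0, 1.175, 1],
    [-220, 41, 0, 1.175, 1],
    [-220, 41, 0, 1.175, 1],
    [-220, 41, 0, 1.175, 1],
    [-220, 41, 0, 1.175, 1],
    [-220, 41, 0, 1.175, 1],
    [-220, 41, 0, 1.175, 1],
    [-220, 41, 0, 1.175, 1],
    [-220, 41, 30, 1.175, 1],
    [-220, 41, 60, 1.175, 1],
    [-220, 41, 60, 1.175, 1],
    [-220, 41, 60, 1.175, 1]
  ]
}}

```text
t: 18.2
tool_pos: [0.4553, -0.3274, 0.107]
tool_rot: [[0.974, 0.225, -0.0], [0.225, -0.974, 0.0], [-0.0, -0.0, -1.0]]
ft_force: [0.5, -0.5, 0.4]
finger_gap: 1.002
```

```bash
python3 - <<'E'
from h import *
c=look("wrist","pics/w5.png")
print([proj("wrist",P,c)*1.5625 for P in((.4865,-.3211,.034),(.4284,-.3344,.034),(.4529,-.1042,.051))])
go((.4574,-.3278,.011,.2246))
E
```

```text
[array([389.7032, 258.0313]), array([389.3814, 356.8285]), array([ 43.185 , 246.1681])]
shift [ 1.6  0.3 96.8] turn 0.002 q6~ 0.72 now q6 0.66
t 18.25 gap 0.9990608409134902 [ 0.4557 -0.3277  0.1078] 0.226
```

View pics/w5.png

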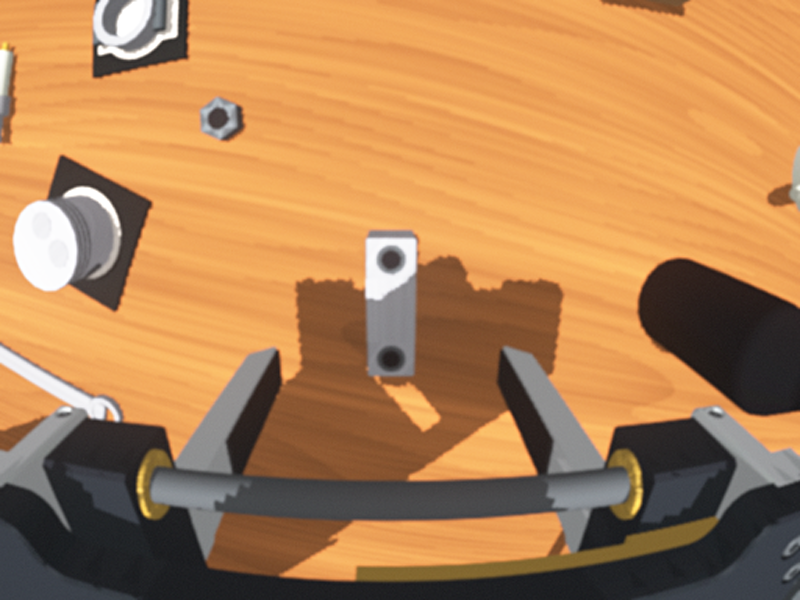

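The holes at (391,258) and (390,357) match the prediction. Before descending I'll check clearance to the black bottle at (645,300).

```bash
python3 - <<'E'
from h import *
s=ctrl.sense();R=np.array(s["tool_rot"])
for u,v in((643,300),(690,262),(660,340)):
    P=pix("wrist",u/1.5625,v/1.5625,0);print(P,"tool",R.T@(P-s["tool_pos"]))
E
```

```text
[ 0.4938 -0.5073  0.    ] tool [-0.0032  0.1834  0.108 ]
[ 0.531  -0.5384  0.    ] tool [0.0261 0.2221 0.1081]
[ 0.4679 -0.536   0.    ] tool [-0.0348  0.2056  0.108 ]
```

Request:
{"api": "carry_out", "payload": {
  "plan": [
    [2, 0, 30, 0, 1],
    [2, 0, 65, 0, 1],
    [2, 0, 88, 0, 1],
    [2, 0, 96, 0, 1],
    [2, 0, 96, 0, 1],
    [2, 0, 96, 0, 0],
    [2, 0, 96, 0, 0],
    [2, 0, 96, 0, 0],
    [2, 0, 96, 0, 0],
    [2, 0, 96, 0, 0],
    [2, 0, 96, 0, 0],
    [2, 0, 96, 0, 0],
    [2, 0, 96, 0, 0],
    [2, 0, 96, 0, 0],
    [2, 0, 96, 0, 0],
    [2, 0, 96, 0, 0],
    [2, 0, 96, 0, 0],
    [2, 0, 96, 0, 0],
    [2, 0, 96, 0, 0]
  ]
}}

```text
t: 20.15
tool_pos: [0.4572, -0.327, 0.0105]
tool_rot: [[0.975, 0.223, 0.0], [0.223, -0.975, -0.0], [0.0, 0.0, -1.0]]
ft_force: [0.8, -1.3, -0.6]
finger_gap: 0.294
```

Request:
{"api": "carry_out", "payload": {
  "plan": [
    [0, 0, -20, 0, 0],
    [0, 0, -60, 0, 0],
    [0, 0, -110, 0, 0],
    [0, 0, -140, 0, 0],
    [0, 0, -140, 0, 0]
  ]
}}

```text
t: 20.65
tool_pos: [0.4583, -0.3278, 0.1544]
tool_rot: [[0.975, 0.223, 0.005], [0.223, -0.975, -0.004], [0.004, 0.005, -1.0]]
ft_force: [-0.5, 0.1, -4.2]
finger_gap: 0.294
```

```bash
python3 - <<'E'
from h import *
go((.6394,.2851,.15,.374),(.6394,.2851,.018,.374))
E
```

```text
shift [ 313.2 -557.1    2.9] turn -0.149 q6~ 1.62 now q6 0.66
shift [ 312.7 -557.7  134.9] turn -0.149 q6~ 1.62 now q6 0.66
t 20.65 gap 0.2940427486212222 [ 0.4583 -0.3278  0.1544] 0.225
```

Request:
{"api": "carry_out", "payload": {
  "plan": [
    [313, -557, 0, -0.149, 0],
    [313, -557, 0, -0.149, 0],
    [313, -557, 0, -0.149, 0],
    [313, -557, 0, -0.149, 0],
    [313, -557, 0, -0.149, 0],
    [313, -557, 0, -0.149, 0],
    [313, -557, 0, -0.149, 0],
    [313, -557, 0, -0.149, 0],
    [313, -557, 0, -0.149, 0],
    [313, -557, 0, -0.149, 0],
    [313, -557, 0, -0.149, 0],
    [313, -557, 0, -0.149, 0],
    [313, -557, 0, -0.149, 0],
    [313, -557, 0, -0.149, 0],
    [313, -557, 0, -0.149, 0],
    [313, -557, 0, -0.149, 0],
    [313, -557, 50, -0.149, 0],
    [313, -557, 80, -0.149, 0],
    [313, -557, 80, -0.149, 0],
    [313, -557, 80, -0.149, 0]
  ]
}}

```text
t: 22.65
tool_pos: [0.6385, 0.285, 0.0715]
tool_rot: [[0.931, 0.364, 0.0], [0.364, -0.931, 0.0], [0.0, 0.0, -1.0]]
ft_force: [0.3, 0.6, -2.9]
finger_gap: 0.293
```

```bash
python3 - <<'E'
from h import *
go((.6394,.2851,.0165,.374))
E
```

```text
shift [ 0.8  0.2 55. ] turn -0.001 q6~ 1.62 now q6 1.57
t 22.65 gap 0.29328770304473256 [0.6385 0.285  0.0715] 0.373
```

Request:
{"api": "carry_out", "payload": {
  "plan": [
    [1, 0, 30, 0, 0],
    [1, 0, 48, 0, 0],
    [1, 0, 55, 0, 0],
    [1, 0, 55, 0, 0],
    [1, 0, 55, 0, 0],
    [1, 0, 55, 0, 0.6],
    [1, 0, 55, 0, 0.6],
    [1, 0, 55, 0, 0.6],
    [1, 0, 55, 0, 0.6],
    [1, 0, 55, 0, 0.6],
    [1, 0, 55, 0, 0.6],
    [1, 0, 30, 0, 0.7],
    [1, 0, -10, 0, 1],
    [1, 0, -60, 0, 1],
    [1, 0, -90, 0, 1],
    [1, 0, -90, 0, 1]
  ]
}}

```text
t: 24.25
tool_pos: [0.6406, 0.2868, 0.1662]
tool_rot: [[0.931, 0.365, 0.008], [0.365, -0.931, 0.003], [0.008, 0.0, -1.0]]
ft_force: [0.7, 0.5, 0.5]
finger_gap: 0.98
```

```bash
python3 - <<'E'
from h import *
go((.6456,.1089,.17,1.5),(.6456,.1089,.005,1.5))
E
```

```text
shift [-60.3 167.5  -4.3] turn -1.126 q6~ 0.24 now q6 1.57
shift [-61.7 167.5 160.7] turn -1.126 q6~ 0.24 now q6 1.57
t 24.25 gap 0.9800206660616391 [0.6406 0.2868 0.1662] 0.374
```

Request:
{"api": "carry_out", "payload": {
  "plan": [
    [-60, 167, 0, -1.126, 1],
    [-60, 167, 0, -1.126, 1],
    [-60, 167, 0, -1.126, 1],
    [-60, 167, 0, -1.126, 1],
    [-60, 167, 0, -1.126, 1],
    [-60, 167, 0, -1.126, 1],
    [-60, 167, 0, -1.126, 1],
    [-60, 167, 0, -1.126, 1],
    [-60, 167, 0, -1.126, 1],
    [-60, 167, 0, -1.126, 1],
    [-60, 167, 40, -1.126, 1],
    [-60, 167, 70, -1.126, 1],
    [-60, 167, 70, -1.126, 1],
    [-60, 167, 70, -1.126, 1]
  ]
}}

```text
t: 25.65
tool_pos: [0.6443, 0.1088, 0.0911]
tool_rot: [[0.072, 0.997, -0.0], [0.997, -0.072, -0.0], [-0.0, -0.0, -1.0]]
ft_force: [0.4, 0.9, 0.5]
finger_gap: 0.998
```

```bash
python3 - <<'E'
from h import *
c=look("wrist","pics/w6.png")
print([proj("wrist",P,c)*1.5625 for P in((.6456,.1089,.026),(.6394,.2851,.039))])
go((.6456,.1089,.005,1.5))
E
```

```text
[array([391.0046, 316.1317]), array([353.568 , -11.8171])]
shift [ 0.   0.5 87.2] turn -0.001 q6~ 0.24 now q6 0.18
t 25.7 gap 0.9952275949623655 [0.6449 0.1089 0.0922] 1.499
```

View pics/w6.png

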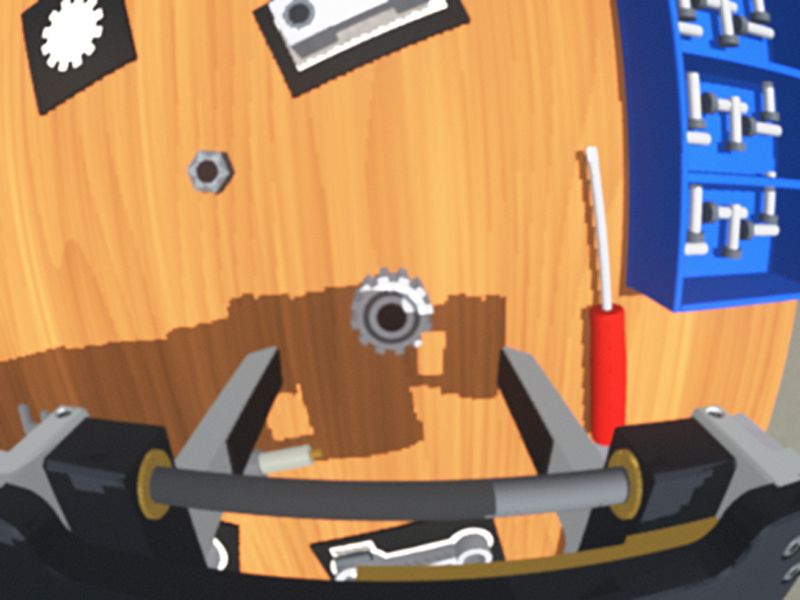

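The sprocket bore is at (392,315), as predicted, and the cap sits on its tile. Grasping the sprocket.

Request:
{"api": "carry_out", "payload": {
  "plan": [
    [0, 1, 30, 0, 1],
    [0, 1, 60, 0, 1],
    [0, 1, 80, 0, 1],
    [0, 1, 86, 0, 1],
    [0, 1, 86, 0, 1],
    [0, 1, 86, 0, 0],
    [0, 1, 86, 0, 0],
    [0, 1, 86, 0, 0],
    [0, 1, 86, 0, 0],
    [0, 1, 86, 0, 0],
    [0, 1, 86, 0, 0],
    [0, 1, 86, 0, 0],
    [0, 1, 86, 0, 0],
    [0, 1, 86, 0, 0],
    [0, 1, 86, 0, 0],
    [0, 1, 86, 0, 0],
    [0, 1, 86, 0, 0]
  ]
}}

```text
t: 27.4
tool_pos: [0.6451, 0.1087, 0.0044]
tool_rot: [[0.071, 0.997, -0.0], [0.997, -0.071, 0.0], [0.0, -0.0, -1.0]]
ft_force: [-0.1, -0.5, 0.7]
finger_gap: 0.475
```

Request:
{"api": "carry_out", "payload": {
  "plan": [
    [0, 0, -20, 0, 0],
    [0, 0, -60, 0, 0],
    [0, 0, -110, 0, 0],
    [0, 0, -130, 0, 0],
    [0, 0, -130, 0, 0]
  ]
}}

```text
t: 27.9
tool_pos: [0.6463, 0.1089, 0.1377]
tool_rot: [[0.071, 0.997, 0.005], [0.997, -0.071, 0.001], [0.001, 0.005, -1.0]]
ft_force: [0.2, 0.2, -2.3]
finger_gap: 0.478
```

```bash
python3 - <<'E'
from h import *
go((.4459,.3157,.135,1.8),(.4459,.3157,.011,1.8))
E
```

```text
shift [ 192.1 -214.6    1.8] turn -0.3 q6~ 0.39 now q6 0.18
shift [ 192.  -215.2  125.7] turn -0.3 q6~ 0.39 now q6 0.18
t 27.9 gap 0.47823310807358566 [0.6463 0.1089 0.1377] 1.5
```

Request:
{"api": "carry_out", "payload": {
  "plan": [
    [192, -215, 0, -0.3, 0],
    [192, -215, 0, -0.3, 0],
    [192, -215, 0, -0.3, 0],
    [192, -215, 0, -0.3, 0],
    [192, -215, 0, -0.3, 0],
    [192, -215, 0, -0.3, 0],
    [192, -215, 0, -0.3, 0],
    [192, -215, 0, -0.3, 0],
    [192, -215, 0, -0.3, 0],
    [192, -215, 0, -0.3, 0],
    [192, -215, 40, -0.3, 0],
    [192, -215, 70, -0.3, 0],
    [192, -215, 70, -0.3, 0],
    [192, -215, 70, -0.3, 0]
  ]
}}

```text
t: 29.3
tool_pos: [0.4449, 0.3152, 0.065]
tool_rot: [[-0.226, 0.974, -0.0], [0.974, 0.226, -0.0], [-0.0, -0.0, -1.0]]
ft_force: [0.6, 0.4, -1.4]
finger_gap: 0.478
```

```bash
python3 - <<'E'
from h import *
go((.4459,.3157,.010,1.8))
E
```

```text
shift [ 0.3  1.2 55. ] turn -0.001 q6~ 0.39 now q6 0.32
t 29.3 gap 0.47819970527881395 [0.4449 0.3152 0.065 ] 1.799
```

Request:
{"api": "carry_out", "payload": {
  "plan": [
    [0, 1, 30, 0, 0],
    [0, 1, 48, 0, 0],
    [0, 1, 55, 0, 0],
    [0, 1, 55, 0, 0],
    [0, 1, 55, 0, 0],
    [0, 1, 55, 0, 0.9],
    [0, 1, 55, 0, 0.9],
    [0, 1, 55, 0, 0.9],
    [0, 1, 55, 0, 0.9],
    [0, 1, 55, 0, 0.9],
    [0, 1, 55, 0, 0.9],
    [0, 1, 30, 0, 1],
    [0, 1, -10, 0, 1],
    [0, 1, -60, 0, 1],
    [0, 1, -110, 0, 1],
    [0, 1, -145, 0, 1],
    [0, 1, -145, 0, 1]
  ]
}}

```text
t: 31.0
tool_pos: [0.4467, 0.3166, 0.2146]
tool_rot: [[-0.227, 0.974, 0.007], [0.974, 0.227, 0.004], [0.003, 0.008, -1.0]]
ft_force: [0.3, 0.3, -0.7]
finger_gap: 1.0
```

```bash
python3 - <<'E'
from h import *
go((.136,.533,.21,2.89))
E
```

```text
shift [ 281.3 -253.5    3.4] turn -1.09 q6~ 0.0 now q6 0.32
t 31.0 gap 1.0004805821282452 [0.4467 0.3166 0.2146] 1.8
```

Request:
{"api": "carry_out", "payload": {
  "plan": [
    [281, -253, 0, -1.09, 1],
    [281, -253, 0, -1.09, 1],
    [281, -253, 0, -1.09, 1],
    [281, -253, 0, -1.09, 1],
    [281, -253, 0, -1.09, 1],
    [281, -253, 0, -1.09, 1],
    [281, -253, 0, -1.09, 1],
    [281, -253, 0, -1.09, 1],
    [281, -253, 0, -1.09, 1],
    [281, -253, 0, -1.09, 1],
    [281, -253, 0, -1.09, 1],
    [281, -253, 0, -1.09, 1],
    [281, -253, 0, -1.09, 1]
  ]
}}

```text
t: 32.3
tool_pos: [0.1359, 0.5316, 0.2095]
tool_rot: [[-0.968, 0.251, 0.0], [0.251, 0.968, 0.0], [-0.0, 0.0, -1.0]]
ft_force: [0.4, 0.9, -0.2]
finger_gap: 0.999
```

```bash
python3 - <<'E'
from h import *
im=ctrl.read_camera("top")
cv2.imwrite("pics/top2.png",cv2.resize(im[110:240,140:360],None,fx=3.6,fy=3.6,interpolation=cv2.INTER_CUBIC))
pp=lambda P:((proj("top",P)-[140,110]+.5)*3.6-.5).round(0)
print("pist",pp((.4529,-.1042,.051)),"spr",pp((.4459,.3157,.031)),"cap",pp((.6394,.2851,.039)))
a=.2468;o=np.array([.6455,-.11,.025]);u=np.array([np.cos(a),np.sin(a),0])
print("rod big/small",pp(o-.042*u),pp(o+.05*u))
cv2.imwrite("pics/side2.png",cv2.resize(ctrl.read_camera("side")[90:280,160:400],None,fx=3,fy=3,interpolation=cv2.INTER_CUBIC))
E
```

```text
pist [689. 355.] spr [ 98. 381.] cap [137. 110.]
rod big/small [695. 149.] [660.  30.]
```

View pics/top2.png

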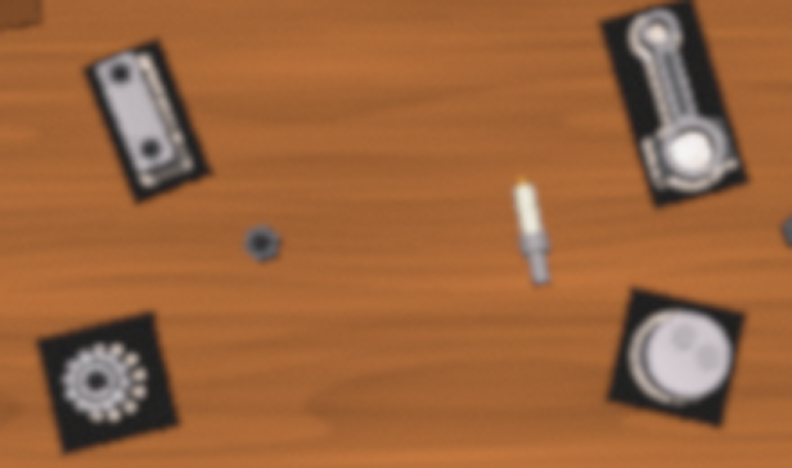

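View pics/side2.png

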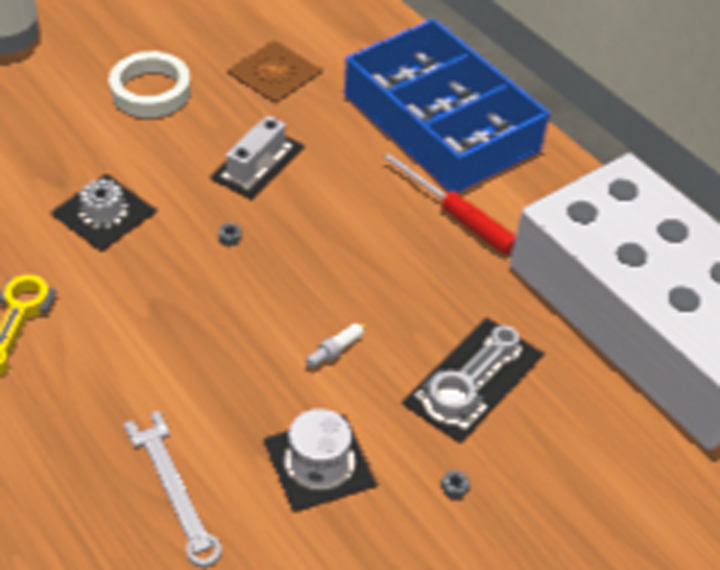

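All parts land within about 4 crop px (3 mm) of the predicted centres: piston (689,355), sprocket (98,381), cap holes' midpoint (135,111), rod rings (693,150)/(656,33). Everything is flat and upright, so I'm handing in.

```bash
python3 -c "
from station import ctrl
print(ctrl.job_done(),ctrl.sense()['t'])"
```

```text
the job is handed in; nothing more can be done
the job is handed in; nothing more can be done
```

I placed the rod, piston, bearing cap and sprocket on their own black tiles and handed the job in; the clock read about 32 s of the 112 s allowed. The job gives no verdict, so this rests on my own camera checks.

- **Positions:** in the last top view every part was within about 3 mm of where it should be, against the 12 mm allowed. The rod's big ring is on the outline's big end, and the cap and rod lie along their outlines.
- **Resting:** the side view showed all four parts flat and the right way up. The arm had moved clear and was touching nothing.
- **What failed:** the first grasp on the rod closed on nothing, because I lifted before the fingers had shut. The rod was not disturbed, and the second try, with a longer closing time, held it.

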